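# Sort the metalsmithing bench after class

### The arm

A 6-joint arm with a two-finger parallel gripper is mounted at the origin on the work surface. World frame = base frame: x ahead of the robot, y to its left, z up, the work surface at z = 0. Lengths are in m, angles in rad, forces in N, time in s.
With the tool pointing down it reaches from about 0.25 to 0.8 m from the base axis. Payload 8.5 kg.
Tool frame: the origin (TCP) lies at the very end of the fingers, on their centre line; the grasp point (between the pads) lies 19 mm behind it (grasp_offset is the distance from the TCP to the grasp point, in m); z points along the fingers, y is the line along which they close (so a half turn about z gives the same grasp; the last joint's range is limited). The gripper opens to 85 mm and grips with 20 to 120 N. Pads are 22 mm wide; open, the fingers measure 114 mm over their backs; the gripper's body (76 mm by 85 mm) begins 54 mm behind the grasp point. The pads swing forward as they close: fully open they stand 13 mm farther back than shut.
Start: joints at [1.187, 0.238, -0.013, 1.319, 0, 1.571], TCP at [0.197, 0.487, 0.231] pointing down, gripper open.
Joint ranges: [-2.66, 2.66], [-1.03, 1.9], [-1.14, 1.46], [-1.82, 2.27], [-1.45, 1.34], [-3.14, 3.14]. Speed limits (rad/s): [2.22, 2.22, 2.79, 3.14, 3.14, 3.14].

### API

Orientations are given as a rotation vector (axis times angle).
In Python, from plant import * gives the robot as it stands. The module is installed in compiled form; this text tells all that it offers.
- The arm moves only by the tool jog_arm, never from a script. Its argument "steps" is a list of rows, each a list of 3 entries, a list of its own where there are three numbers: the shift along the tool's x, y, z in m, then the turn, a rotation vector about the tool's x, y, z in degrees, then the closure in counts, from 0 (fully open) to 255 (shut). In form: [[[dx, dy, dz], [rx, ry, rz], fingers], ...]. A call has 1 to 20 rows; each row is the pose to reach, as a shift and turn from the pose commanded when the call began, along the tool's axes at that moment; what a row does not reach only later rows make up. A row lasts 1/10 s, in which the tool goes at most 50 mm and 8.59 degrees, less where a joint would pass 70% of its speed; a pose out of reach is approached as far as the arm can. A call with a gripper value outside its range is refused whole. The fingers move at their own pace and stop on an object; "newtons" is the grip in N (left out, the last holds). Time passes only in rows, so rows that repeat a pose let the fingers close. It gives the time, the measured TCP pose, the force, the opening and the grip force at its end, in the units of the state.
- read_state(): the state, without advancing time (a new reading comes with each control period).
- grab_frame(name): name is "scene" or "top" or "wrist"; returns a dict with "img" (384x512x3 uint8, red, green, blue), "range_z" (384x512 float32, m along the optical axis (not along the pixel's ray), 0 where there is no reading), "fx", "fy", "cx", "cy" (pixels), "world_from_camera" (4x4, takes a point from camera to world coordinates). Camera axes: x right, y down, z forward; pixel columns grow to the right and rows downward; lengths in m; the calibration is good to about 2 mm. A picture is of the moment at which its call begins.
- close_job(): hands the job in; it is judged then, once.
The state is a dict: "time": time; "qpos": joint angles; "qd": joint speeds; "effort": joint torques, N m; "tcp_pos": TCP position; "tool_rot": TCP orientation; "force": force on the tool from outside, world axes, zero at the start; "torque": the same for the moment, N m; "width": opening from 0.0 (shut) to 1.0 (fully open); "gripper_force": force on a finger pad.
Only numpy, scipy, OpenCV 4.12 (cv2) and the standard library are available. Lean on these libraries where they do the work, as an engineer would, in place of code of your own. Each camera call takes 0.05 s, during which the arm holds its last target. There are 200 camera calls.

### The job

Clear up after class by sorting the five loose pieces by kind: stand both brass bands on end in the round aluminium dish, lay both square steel punches lengthwise in the steel tray, and lay the wooden ring clamp lengthwise in the plywood tote. Set each piece down flat on the floor of its tray without dropping it and with nothing on top of anything else, and leave the pliers and the steel doming block where they are.

Things in the scene. Friction and masses are not known exactly. Their poses are not given: they have to be found in the camera images.
- band_narrow: napkin-ring blank: a plain brass band, an open tube standing on end, 48 mm outside diameter, 42 mm inside, 28 mm tall (the shorter one). Origin at the centre of its underside, z up along its axis. About 90 g.
- band_wide: napkin-ring blank: a plain brass band, an open tube standing on end, 48 mm outside diameter, 42 mm inside, 40 mm tall (the taller one). Origin at the centre of its underside, z up along its axis. About 130 g.
- punch_flat: square chasing punch of bare steel lying on the bench, 12 x 12 mm and 102 mm long, its working tip thinning to a flat blade. Origin on its axis at mid-length (6 mm above what it lies on), x along its length towards the working tip; its middle 60 mm has flat 12 mm sides to grip. About 100 g.
- punch_round: square chasing punch of bare steel lying on the bench, 12 x 12 mm and 102 mm long, its working tip a thin round neck with a small ball. Origin on its axis at mid-length (6 mm above what it lies on), x along its length towards the working tip; its middle 60 mm has flat 12 mm sides to grip. About 100 g.
- ring_clamp: jeweller's ring clamp of pale wood lying on the bench: two hourglass halves 140 mm long, 28 mm wide at the ends tapering to 20 mm at the waist in the middle, where a steel collar holds them; 22 mm tall as it lies (21 mm at the waist). Origin under its middle, on the surface it lies on; x along its length. Grip it across the waist. About 75 g.
- dish: round shallow aluminium dish for the brass bands, 156 mm across outside; flat floor 4 mm above the bench and about 132 mm across, wall 3 mm, leaning outward, rim 16 mm above the bench. Origin at its centre on the bench. It does not move.
- steel_tray: shallow rectangular stainless-steel tray for the punches, inside 120 mm (x) by 170 mm (y, its long way); floor 3 mm above the bench, wall 3 mm with a thin rolled lip outside it, rim 18 mm above the bench. Origin at its centre on the bench. It does not move.
- tote: plywood carrying tote for the wooden clamp, inside 100 mm (x) by 170 mm (y, its long way); floor 6 mm above the bench, 6 mm walls: the two long sides 24 mm high, the two end boards 52 mm high with a hand-hold slot. Origin at its centre on the bench. It does not move.
- pliers: bystander: pair of flat-nose pliers lying on the bench, 128 mm long, 48 mm over the black handles, 10 mm high; origin near its middle on the bench, x towards the jaws, so handles run to -x. Leave it be.
- doming_block: bystander: steel doming block, a 50 mm cube with round hollows in its top; origin at the centre of its underside. Leave it be.

How it is judged:
By the outcome, as a careful person would: the job done as asked, in the order asked, and still so for the second after the job is handed in, with the robot touching nothing.
It also fails if it takes over 115 s, if anything falls off the work surface, if the arm or the gripper's body presses on something with over 40 N, if the wrist force passes 120 N, or if a joint passes its speed limit or range.

## Working session

There is one attempt and no reset: what is moved stays moved. The work goes in short steps, Python scripts to look and compute and a tool call to move; the robot and the scene stay as the last step left them, time stands still between calls to the robot, and variables do not carry over. Pictures are saved under pics/ and viewed, at most 14 in all, crops included, and the job is handed in when it is done.

Besides the shell and the picture viewer there is one more tool, called by a JSON object that holds its "api" and its "payload". jog_arm: Moves the arm, as the interface text tells. Its arguments: {"type":"object","properties":{"steps":{"type":"array"},"newtons":{"type":"number"}},"required":["steps"]}

```bash
mkdir -p pics
cat > h.py <<'E'
from plant import *
import numpy as np, cv2
def snap(name, out):
    f=grab_frame(name); np.savez('pics/'+out+'.npz',**f)
    cv2.imwrite('pics/'+out+'.png',cv2.cvtColor(f['img'],cv2.COLOR_RGB2BGR)); return f
def cloud(f):
    z=f['range_z']; v,u=np.mgrid[:384,:512]
    P=np.stack([(u-f['cx'])/f['fx']*z,(v-f['cy'])/f['fy']*z,z,np.ones_like(z)],-1)
    return (P@np.array(f['world_from_camera']).T)[...,:3]
def ray(f,u,v,h):
    W=np.array(f['world_from_camera']); d=W[:3,:3]@np.array([(u-f['cx'])/f['fx'],(v-f['cy'])/f['fy'],1]); o=W[:3,3]
    return o+d*(h-o[2])/d[2]
E
python3 - <<'E'
from h import *
s=read_state(); print({k:np.round(v,3) for k,v in s.items()})
for n in ['top','scene']:
    f=snap(n,n+'0'); print(n,np.round(f['world_from_camera'],3).tolist(),f['fx'])
E
```

```text
{'time': np.float64(0.0), 'qpos': array([ 1.187,  0.239, -0.014,  1.319,  0.   ,  1.571]), 'qd': array([ 0.001, -0.   ,  0.   , -0.001,  0.002,  0.   ]), 'effort': array([ 0.0000e+00, -5.3878e+01,  3.4644e+01,  1.8000e-02,  0.0000e+00,
       -0.0000e+00]), 'tcp_pos': array([0.196, 0.486, 0.231]), 'tool_rot': array([-5.990e-01, -3.084e+00,  2.000e-03]), 'force': array([-0.359, -0.233, -0.452]), 'torque': array([-0.036,  0.006, -0.044]), 'gripper_force': np.float64(0.0), 'width': np.float64(0.997)}
top [[0.014, -0.989, 0.15, 0.383], [-1.0, -0.011, 0.019, 0.001], [-0.017, -0.15, -0.989, 0.822], [0.0, 0.0, 0.0, 1.0]] 358.38737355852203
scene [[-0.854, 0.33, -0.403, 0.864], [0.521, 0.525, -0.674, 0.604], [-0.01, -0.785, -0.619, 0.62], [0.0, 0.0, 0.0, 1.0]] 441.7829606601471
```

View pics/top0.png

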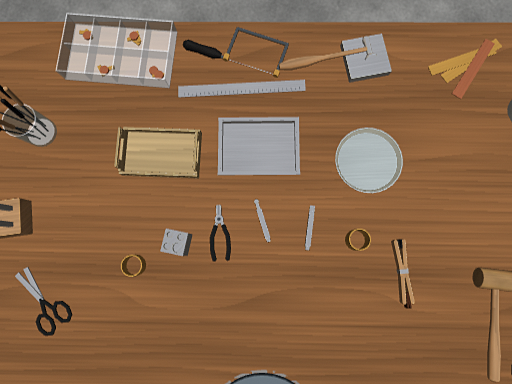

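View pics/scene0.png

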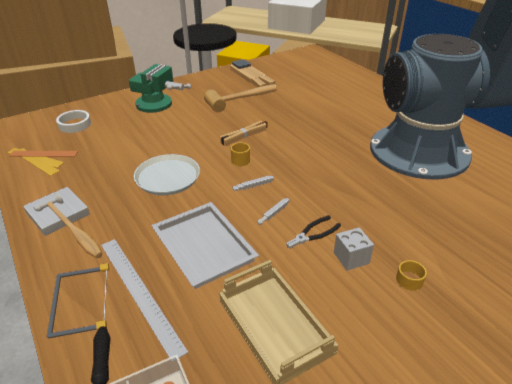

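Top view: tote at (158,152), tray (259,146), dish (369,160); bands at (132,265) and (359,239); punches (262,221) and (310,228); clamp (403,272); pliers (220,233); block (176,242). Now I'll measure these.

```bash
cat > m.py <<'E'
from h import *
f=dict(np.load('pics/top0.npz')); C=cloud(f); Z=C[...,2]
hsv=cv2.cvtColor(f['img'],cv2.COLOR_RGB2HSV)
print('table z',np.median(Z[300:340,200:300]))
def blob(name,u0,v0,r,h,mask):
    m=np.zeros(mask.shape,np.uint8); m[v0-r:v0+r,u0-r:u0+r]=mask[v0-r:v0+r,u0-r:u0+r]
    n,l,st,c=cv2.connectedComponentsWithStats(m); k=1+np.argmax(st[1:,4]); m=(l==k).astype(np.uint8)
    cs,_=cv2.findContours(m,cv2.RETR_EXTERNAL,cv2.CHAIN_APPROX_NONE)
    p=np.array([ray(f,u,v,h)[:2] for u,v in cs[0][:,0]],np.float32)
    (cx,cy),(a,b),_=cv2.minAreaRect(p); bx=cv2.boxPoints(((cx,cy),(a,b),_))
    e=[bx[1]-bx[0],bx[2]-bx[1]]; e=max(e,key=np.linalg.norm)
    print(name,'centre',np.round([cx,cy],4),'size',np.round([a,b],3),'long-axis deg',round(np.degrees(np.arctan2(e[1],e[0]))%180,1),'maxz',np.round(np.percentile(Z[m>0],[50,90,99]),4),'n',m.sum())
hi=(Z>0.005).astype(np.uint8)
sat=hsv[...,1]; grey=((sat<60)&(hsv[...,2]>90)).astype(np.uint8)
yel=((sat>150)&(hsv[...,0]>18)&(hsv[...,0]<32)).astype(np.uint8)
blob('bandL',132,265,20,.03,hi); blob('bandR',359,239,20,.03,hi)
blob('punchL',262,221,28,.012,grey); blob('punchR',310,228,28,.012,grey)
blob('punchLh',262,221,28,.012,hi); blob('punchRh',310,228,28,.012,hi)
blob('clamp',403,272,42,.02,hi)
blob('block',176,242,22,.05,hi); blob('pliers',220,233,32,.01,hi)
blob('dish',369,160,45,.016,hi); blob('tray',259,146,48,.018,hi);blob('tote',158,152,52,.024,hi)
E
python3 m.py
```

```text
table z -0.0029969007058851527
bandL centre [0.3468 0.2875] size [0.046 0.051] long-axis deg 93.6 maxz [0.0216 0.0259 0.79  ] n 205
bandR centre [ 0.4098 -0.2042] size [0.046 0.053] long-axis deg 90.8 maxz [0.0296 0.0377 0.0402] n 234
punchL centre [0.4516 0.0064] size [0.1   0.012] long-axis deg 18.3 maxz [0.0086 0.0107 0.0115] n 211
punchR centre [ 0.4368 -0.1011] size [0.012 0.1  ] long-axis deg 172.9 maxz [0.0084 0.0106 0.0128] n 234
punchLh centre [0.4518 0.0068] size [0.101 0.012] long-axis deg 18.4 maxz [0.0087 0.0108 0.0118] n 212
punchRh centre [ 0.4352 -0.1008] size [0.012 0.1  ] long-axis deg 172.8 maxz [0.0084 0.0107 0.0129] n 226
clamp centre [ 0.3384 -0.302 ] size [0.148 0.031] long-axis deg 6.2 maxz [0.0172 0.0195 0.0213] n 812
block centre [0.3974 0.1903] size [0.058 0.05 ] long-axis deg 78.8 maxz [0.0456 0.0484 0.5827] n 632
pliers centre [0.4216 0.1027] size [0.126 0.045] long-axis deg 1.5 maxz [0.0067 0.0086 0.8217] n 326
dish centre [ 0.593  -0.2369] size [0.151 0.154] long-axis deg 90.5 maxz [0.0108 0.014  0.0158] n 629
tray centre [0.6245 0.0181] size [0.137 0.191] long-axis deg 90.6 maxz [0.015  0.0169 0.0191] n 1184
tote centre [0.6036 0.2492] size [0.196 0.117] long-axis deg 88.5 maxz [0.0213 0.0483 0.0512] n 1337
```

```bash
cat > go.py <<'E'
import sys
from h import *
from scipy.spatial.transform import Rotation as R
# usage: go.py x y z closing_yaw_deg [x y z yaw ...] -> shifts from the present pose
s=read_state(); R0=R.from_rotvec(s['tool_rot']); p0=np.array(s['tcp_pos']); q6=np.degrees(s['qpos'][5]); q60=q6
print('t',round(float(s['time']),2),'tcp',np.round(p0,4),'q6',round(q6),'w',round(float(s['width']),3),'F',np.round(s['force'],1),'grip',round(float(s['gripper_force']),1))
a=list(map(float,sys.argv[1:]))
for x,y,z,yaw in zip(*[iter(a)]*4):
    q1=np.degrees(np.arctan2(y,x)); t=q1+90-yaw
    t=min([t+180*k for k in range(-4,5) if abs(t+180*k)<160],key=lambda v:abs(v-q6)); q6=t
    wx=np.radians(q1+180-t); X=np.array([np.cos(wx),np.sin(wx),0]); Zt=np.array([0,0,-1.]); Y=np.cross(Zt,X)
    Rt=R.from_matrix(np.stack([X,Y,Zt],1)); d=R0.inv().apply(np.array([x,y,z])-p0); rv=np.degrees((R0.inv()*Rt).as_rotvec())
    print('shift',np.round(d,4).tolist(),'rot',np.round(rv,1).tolist(),'dist',round(float(np.linalg.norm(d)),3),'q6->',round(t))
E
python3 go.py 0.347 0.2875 0.14 40 0.347 0.2875 0.006 40
```

```text
t 0.1 tcp [0.1964 0.4865 0.2307] q6 90 w 1.0 F [-0.4 -0.8  0.5] grip 0.0
shift [-0.2141, -0.128, 0.0909] rot [-0.1, 0.0, 28.0] dist 0.265 q6-> 90
shift [-0.2141, -0.1278, 0.2249] rot [-0.1, 0.0, 28.0] dist 0.336 q6-> 90
```

{"api": "jog_arm", "payload": {"steps": [[[-0.214,-0.128,0.091],[0,0,28],0],[[-0.214,-0.128,0.091],[0,0,28],0],[[-0.214,-0.128,0.091],[0,0,28],0],[[-0.214,-0.128,0.091],[0,0,28],0],[[-0.214,-0.128,0.091],[0,0,28],0],[[-0.214,-0.128,0.091],[0,0,28],0],[[-0.214,-0.128,0.091],[0,0,28],0],[[-0.214,-0.128,0.091],[0,0,28],0],[[-0.214,-0.128,0.091],[0,0,28],0]], "newtons": 40}}

```text
time: 1.0
tcp_pos: [0.3468, 0.2888, 0.1406]
tool_rot: [1.326, 2.848, 0.001]
force: [-1.3, -1.0, 0.0]
width: 1.0
gripper_force: 0.0
```

```bash
python3 - <<'E'
from h import *
f=snap('wrist','w0'); print(np.round(f['world_from_camera'],3).tolist(),f['fx'])
E
python3 go.py 0.347 0.2875 0.006 40
```

```text
[[0.765, 0.61, 0.205, 0.293], [0.643, -0.727, -0.241, 0.35], [0.002, 0.316, -0.949, 0.283], [0.0, 0.0, 0.0, 1.0]] 304.9997757139183
t 1.05 tcp [0.3468 0.2889 0.1407] q6 90 w 0.997 F [ 0.1 -0.6  1.8] grip 0.0
shift [-0.0013, -0.0008, 0.1347] rot [0.0, -0.0, 0.1] dist 0.135 q6-> 90
```

View pics/w0.png

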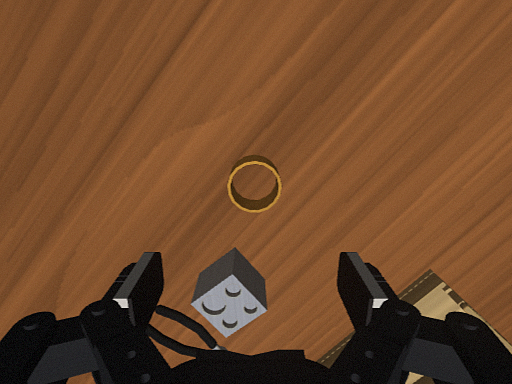

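Run:
```python
from h import *
f=dict(np.load('pics/w0.npz')); print(f['cx'],f['cy'],ray(f,254.5,187,.028))
m=cv2.inRange(cv2.cvtColor(f['img'],cv2.COLOR_RGB2HSV),(18,140,90),(32,255,255)); m[:150]=0;m[225:]=0;m[:,:215]=0;m[:,295:]=0
v,u=np.nonzero(m); (c,ax,an)=cv2.fitEllipse(cv2.convexHull(np.stack([u,v],1).astype(np.float32))); print(c,ax,ray(f,*c,.028))
```

```text
249.98374411832924 193.40087681187524 [0.34778811 0.29189013 0.028     ]
(254.08493041992188, 186.37478637695312) (51.1569709777832, 53.48354721069336) [0.34713884 0.29209337 0.028     ]
```

{"api": "jog_arm", "payload": {"steps": [[[0.001,0.002,0.05],[0,0,0],0],[[0.001,0.002,0.1],[0,0,0],0],[[0.001,0.002,0.125],[0,0,0],0],[[0.001,0.002,0.134],[0,0,0],0],[[0.001,0.002,0.134],[0,0,0],255],[[0.001,0.002,0.134],[0,0,0],255],[[0.001,0.002,0.134],[0,0,0],255],[[0.001,0.002,0.134],[0,0,0],255],[[0.001,0.002,0.134],[0,0,0],255],[[0.001,0.002,0.134],[0,0,0],255],[[0.001,0.002,0.134],[0,0,0],255],[[0.001,0.002,0.134],[0,0,0],255]]}}

```text
time: 2.25
tcp_pos: [0.3489, 0.291, 0.0081]
tool_rot: [1.327, 2.846, 0.005]
force: [-2.0, 0.4, 6.0]
width: 0.543
gripper_force: 40.4
```

```bash
python3 go.py 0.348 0.291 0.13 40  0.562 -0.237 0.13 90
```

```text
t 2.25 tcp [0.3489 0.291  0.0081] q6 90 w 0.543 F [-2.   0.4  6. ] grip 40.4
shift [0.0006, -0.0003, -0.1219] rot [0.2, -0.0, 0.0] dist 0.122 q6-> 90
shift [-0.5414, -0.1759, -0.1227] rot [0.1, -0.2, 130.0] dist 0.582 q6-> 157
```

{"api": "jog_arm", "payload": {"steps": [[[0,0,-0.03],[0,0,0],255],[[0,0,-0.08],[0,0,0],255],[[0,0,-0.122],[0,0,0],255],[[-0.541,-0.176,-0.123],[0,0,-50],255],[[-0.541,-0.176,-0.123],[0,0,-50],255],[[-0.541,-0.176,-0.123],[0,0,-50],255],[[-0.541,-0.176,-0.123],[0,0,-50],255],[[-0.541,-0.176,-0.123],[0,0,-50],255],[[-0.541,-0.176,-0.123],[0,0,-50],255],[[-0.541,-0.176,-0.123],[0,0,-50],255],[[-0.541,-0.176,-0.123],[0,0,-50],255],[[-0.541,-0.176,-0.123],[0,0,-50],255],[[-0.541,-0.176,-0.123],[0,0,-50],255],[[-0.541,-0.176,-0.123],[0,0,-50],255],[[-0.541,-0.176,-0.123],[0,0,-50],255],[[-0.541,-0.176,-0.123],[0,0,-50],255],[[-0.541,-0.176,-0.123],[0,0,-50],255],[[-0.541,-0.176,-0.123],[0,0,-50],255],[[-0.541,-0.176,-0.123],[0,0,-50],255],[[-0.541,-0.176,-0.123],[0,0,-50],255]]}}

```text
time: 4.25
tcp_pos: [0.5608, -0.2364, 0.1299]
tool_rot: [-0.002, 3.141, -0.0]
force: [0.1, 0.8, -1.5]
width: 0.534
gripper_force: 42.1
```

```bash
sed -i 's/key=lambda v:abs(v-q6))/key=lambda v:max(abs(v-q6),abs(v)))/' go.py; python3 -c "
from h import *
snap('wrist','w1')"; python3 go.py 0.562 -0.237 0.013 90
```

```text
t 4.3 tcp [ 0.5609 -0.2365  0.1299] q6 -23 w 0.537 F [ 0.1  0.1 -1.1] grip 42.1
shift [-0.001, -0.0005, 0.1169] rot [-0.0, 0.0, 0.1] dist 0.117 q6-> -23
```

View pics/w1.png

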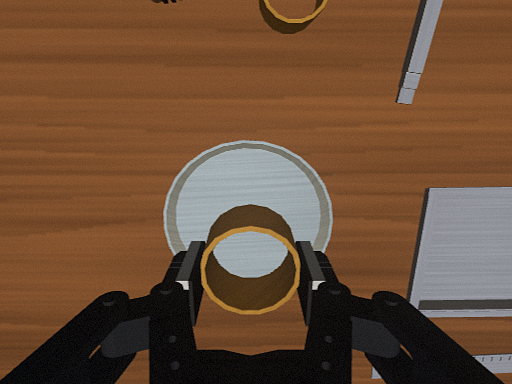

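Band held; dish rim spans columns 164–332, near edge at row 140.

Run:
```python
from h import *
f=dict(np.load('pics/w1.npz'))
for p in [(164,213),(332,213),(248,140.5)]: print(np.round(ray(f,*p,.016),4))
```

```text
[ 0.5832 -0.3155  0.016 ]
[ 0.5831 -0.1631  0.016 ]
[ 0.5176 -0.2393  0.016 ]
```

{"api": "jog_arm", "payload": {"steps": [[[-0.004,-0.002,0.04],[0,0,0],255],[[-0.004,-0.002,0.08],[0,0,0],255],[[-0.004,-0.002,0.1],[0,0,0],255],[[-0.004,-0.002,0.112],[0,0,0],255],[[-0.004,-0.002,0.116],[0,0,0],255],[[-0.004,-0.002,0.117],[0,0,0],255],[[-0.004,-0.002,0.117],[0,0,0],255],[[-0.004,-0.002,0.117],[0,0,0],255]]}}

```text
time: 5.1
tcp_pos: [0.5657, -0.2398, 0.0136]
tool_rot: [-0.0, 3.14, -0.001]
force: [0.5, -0.8, -1.3]
width: 0.533
gripper_force: 42.1
```

Still free; lower gently until contact.

{"api": "jog_arm", "payload": {"steps": [[[0,0,0.001],[0,0,0],255],[[0,0,0.001],[0,0,0],255],[[0,0,0.0015],[0,0,0],255],[[0,0,0.0015],[0,0,0],255],[[0,0,0.0015],[0,0,0],255]]}}

```text
time: 5.6
tcp_pos: [0.5656, -0.2398, 0.0121]
tool_rot: [-0.0, 3.14, -0.001]
force: [-1.5, 0.6, 8.7]
width: 0.538
gripper_force: 43.3
```

{"api": "jog_arm", "payload": {"steps": [[[0,0,0.0015],[0,0,0],85],[[0,0,0.0015],[0,0,0],85],[[0,0,0.0015],[0,0,0],85],[[0,0,0.0015],[0,0,0],85],[[0,0,-0.01],[0,0,0],85],[[0,0,-0.04],[0,0,0],85],[[0,0,-0.08],[0,0,0],85],[[0,0,-0.128],[0,0,0],0],[[0.155,0.036,-0.128],[0,0,0],0],[[0.155,0.036,-0.128],[0,0,0],0],[[0.155,0.036,-0.128],[0,0,0],0],[[0.155,0.036,-0.128],[0,0,0],0],[[0.155,0.036,-0.128],[0,0,0],0],[[0.155,0.036,-0.128],[0,0,0],0],[[0.155,0.036,-0.128],[0,0,0],0]]}}

```text
time: 7.1
tcp_pos: [0.4116, -0.2042, 0.1392]
tool_rot: [-0.001, 3.14, -0.001]
force: [-0.1, -0.6, -0.3]
width: 0.999
gripper_force: 0.0
```

```bash
cat > ring.py <<'E'
from h import *
f=snap('wrist','w2')
m=cv2.inRange(cv2.cvtColor(f['img'],cv2.COLOR_RGB2HSV),(18,140,90),(32,255,255)); m[:,:170]=0;m[:,340:]=0;m[:130]=0;m[260:]=0
v,u=np.nonzero(m); (c,ax,an)=cv2.fitEllipse(cv2.convexHull(np.stack([u,v],1).astype(np.float32))); print(c,ax,np.round(ray(f,*c,.04),4))
E
python3 ring.py; python3 go.py 0.41 -0.204 0.012 90
```

```text
(247.35035705566406, 193.01116943359375) (53.270050048828125, 55.96541213989258) [ 0.41   -0.2075  0.04  ]
t 7.15 tcp [ 0.4114 -0.204   0.1389] q6 -26 w 0.997 F [-0.2  0.4 -0.5] grip 0.0
shift [0.0015, 0.0001, 0.1269] rot [-0.0, 0.0, 0.0] dist 0.127 q6-> -26
```

View pics/w2.png

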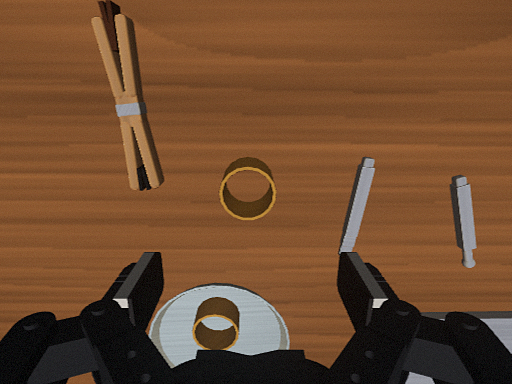

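The wide band's rim is at (247,193), and the narrow band stands in the dish at (216,328). Punches and clamp are also visible.

{"api": "jog_arm", "payload": {"steps": [[[0.0015,-0.003,0.05],[0,0,0],0],[[0.0015,-0.003,0.09],[0,0,0],0],[[0.0015,-0.003,0.12],[0,0,0],0],[[0.0015,-0.003,0.127],[0,0,0],0],[[0.0015,-0.003,0.127],[0,0,0],255],[[0.0015,-0.003,0.127],[0,0,0],255],[[0.0015,-0.003,0.127],[0,0,0],255],[[0.0015,-0.003,0.127],[0,0,0],255],[[0.0015,-0.003,0.127],[0,0,0],255],[[0.0015,-0.003,0.127],[0,0,0],255],[[0.0015,-0.003,0.127],[0,0,0],255]]}}

```text
time: 8.25
tcp_pos: [0.4098, -0.2072, 0.0135]
tool_rot: [-0.0, 3.138, -0.003]
force: [0.1, 0.9, 8.3]
width: 0.552
gripper_force: 41.1
```

```bash
python3 go.py 0.41 -0.207 0.13 90 0.627 -0.239 0.13 90 0.627 -0.239 0.018 90
python3 - <<'E'
from h import *
f=dict(np.load('pics/w2.npz'))
for n,(p,q,h) in dict(punchR=((368,160),(346,252),.012),punchL=((460,179),(468,265),.012),clamp=((110,18),(147,188),.021),waist=((130,109),(130,109),.021)).items():
    a,b=ray(f,*p,h),ray(f,*q,h); d=b-a; print(n,np.round((a+b)/2,4),'len',round(np.linalg.norm(d),3),'deg',round(np.degrees(np.arctan2(d[1],d[0])),1))
E
```

```text
t 8.25 tcp [ 0.4098 -0.2072  0.0135] q6 -27 w 0.552 F [0.1 0.9 8.3] grip 41.1
shift [-0.0005, 0.0, -0.1165] rot [-0.1, 0.2, 0.0] dist 0.117 q6-> -27
shift [-0.2175, -0.032, -0.1158] rot [-0.1, 0.2, 0.0] dist 0.248 q6-> -21
shift [-0.2172, -0.0318, -0.0038] rot [-0.1, 0.2, 0.0] dist 0.22 q6-> -21
punchR [ 0.4347 -0.1044  0.012 ] len 0.094 deg -6.4
punchL [0.4509 0.0014 0.012 ] len 0.095 deg 17.2
clamp [ 0.3443 -0.3044  0.021 ] len 0.135 deg 5.7
waist [ 0.3433 -0.3044  0.021 ] len 0.0 deg 0.0
```

{"api": "jog_arm", "payload": {"steps": [[[0,0,-0.03],[0,0,0],255],[[0,0,-0.08],[0,0,0],255],[[-0.217,-0.032,-0.1],[0,0,0],255],[[-0.217,-0.032,-0.1],[0,0,0],255],[[-0.217,-0.032,-0.1],[0,0,0],255],[[-0.217,-0.032,-0.1],[0,0,0],255],[[-0.217,-0.032,-0.1],[0,0,0],255],[[-0.217,-0.032,-0.1],[0,0,0],255],[[-0.217,-0.032,-0.1],[0,0,0],255],[[-0.217,-0.032,-0.06],[0,0,0],255],[[-0.217,-0.032,-0.025],[0,0,0],255],[[-0.217,-0.032,-0.01],[0,0,0],255],[[-0.217,-0.032,-0.006],[0,0,0],255],[[-0.217,-0.032,-0.0045],[0,0,0],255],[[-0.217,-0.032,-0.0035],[0,0,0],255],[[-0.217,-0.032,-0.0035],[0,0,0],255],[[-0.217,-0.032,-0.0035],[0,0,0],255]]}}

```text
time: 9.95
tcp_pos: [0.6241, -0.2384, 0.0175]
tool_rot: [0.0, 3.141, 0.0]
force: [-4.1, 1.7, 8.0]
width: 0.547
gripper_force: 42.1
```

{"api": "jog_arm", "payload": {"steps": [[[0,0,0],[0,0,0],85],[[0,0,0],[0,0,0],85],[[0,0,0],[0,0,0],85],[[0,0,0],[0,0,0],85],[[0,0,-0.01],[0,0,0],85],[[0,0,-0.04],[0,0,0],85],[[0,0,-0.08],[0,0,0],85],[[0,0,-0.12],[0,0,0],85]]}}

```text
time: 10.75
tcp_pos: [0.6251, -0.2384, 0.137]
tool_rot: [0.0, -3.141, -0.0]
force: [0.8, 0.0, 0.7]
width: 0.666
gripper_force: 0.0
```

```bash
python3 -c "
from h import *
f=snap('top','t1')"; python3 go.py 0.436 -0.1025 0.12 83
```

```text
t 10.8 tcp [ 0.6279 -0.2394  0.1447] q6 -21 w 0.664 F [ 0.8 -0.9  5.3] grip 0.0
shift [0.192, 0.137, 0.0226] rot [-0.2, 0.5, 7.0] dist 0.237 q6-> -6
```

{"api": "jog_arm", "payload": {"steps": [[[0.19,0.136,0.02],[0,0,7],85],[[0.19,0.136,0.02],[0,0,7],85],[[0.19,0.136,0.02],[0,0,7],85],[[0.19,0.136,0.02],[0,0,7],85],[[0.19,0.136,0.02],[0,0,7],85],[[0.19,0.136,0.02],[0,0,7],85],[[0.19,0.136,0.02],[0,0,7],85],[[0.19,0.136,0.02],[0,0,7],85]]}}

```text
time: 11.6
tcp_pos: [0.4369, -0.1031, 0.116]
tool_rot: [0.192, 3.134, -0.001]
force: [-0.6, -0.6, -0.2]
width: 0.666
gripper_force: 0.0
```

```bash
cat > bar.py <<'E'
from h import *
import sys
f=snap('wrist',sys.argv[1]); hsv=cv2.cvtColor(f['img'],cv2.COLOR_RGB2HSV)
m=((hsv[...,1]<70)&(hsv[...,2]>80)).astype(np.uint8); m[:,:150]=0; m[:,350:]=0; m[260:]=0
n,l,st,c=cv2.connectedComponentsWithStats(m); ks=[k for k in range(1,n) if st[k,4]>300]
for k in ks:
    cs,_=cv2.findContours((l==k).astype(np.uint8),cv2.RETR_EXTERNAL,cv2.CHAIN_APPROX_NONE)
    p=np.array([ray(f,u,v,.012)[:2] for u,v in cs[0][:,0]],np.float32); bx=cv2.boxPoints(cv2.minAreaRect(p))
    e=max([bx[1]-bx[0],bx[2]-bx[1]],key=np.linalg.norm); print(np.round(c[k]),np.round(bx.mean(0),4),cv2.minAreaRect(p)[1],'deg',round(np.degrees(np.arctan2(e[1],e[0]))%180,1))
E
python3 bar.py w3; python3 go.py 0.436 -0.1025 0.003 83
```

```text
[251. 188.] [ 0.4361 -0.1028] (0.011395255103707314, 0.09921356290578842) deg 172.7
t 11.65 tcp [ 0.4368 -0.1032  0.1157] q6 -6 w 0.663 F [0.1 0.  0.1] grip 0.0
shift [0.0011, 0.0006, 0.1127] rot [-0.0, 0.1, -0.0] dist 0.113 q6-> -6
```

View pics/w3.png

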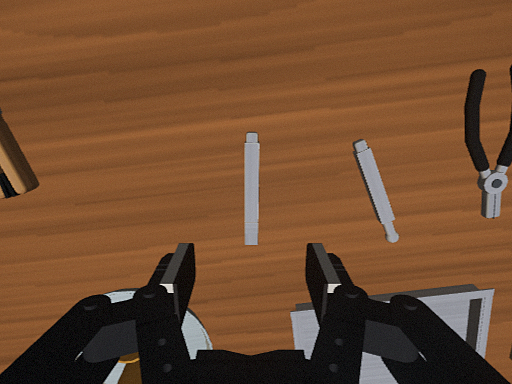

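The punch is centred at (251,188), aligned with the fingers.

{"api": "jog_arm", "payload": {"steps": [[[0.001,0,0.05],[0,0,0],85],[[0.001,0,0.09],[0,0,0],130],[[0.001,0,0.106],[0,0,0],130],[[0.001,0,0.11],[0,0,0],130],[[0.001,0,0.111],[0,0,0],255],[[0.001,0,0.111],[0,0,0],255],[[0.001,0,0.111],[0,0,0],255],[[0.001,0,0.111],[0,0,0],255],[[0.001,0,0.111],[0,0,0],255],[[0.001,0,0.111],[0,0,0],255],[[0.001,0,0.111],[0,0,0],255]]}}

```text
time: 12.75
tcp_pos: [0.4353, -0.1027, 0.0052]
tool_rot: [0.191, 3.134, -0.001]
force: [0.2, 0.1, 6.8]
width: 0.125
gripper_force: 41.3
```

```bash
python3 go.py 0.436 -0.1025 0.12 83 0.60 0.017 0.12 0
```

```text
t 12.75 tcp [ 0.4353 -0.1027  0.0052] q6 -6 w 0.125 F [0.2 0.1 6.8] grip 41.3
shift [-0.0009, 0.0002, -0.1148] rot [-0.0, 0.1, 0.0] dist 0.115 q6-> -6
shift [-0.1491, 0.1388, -0.1145] rot [-0.1, 0.1, -97.0] dist 0.234 q6-> -88
```

{"api": "jog_arm", "payload": {"steps": [[[0,0,-0.03],[0,0,0],255],[[0,0,-0.07],[0,0,0],255],[[-0.149,0.139,-0.115],[0,0,83],255],[[-0.149,0.139,-0.115],[0,0,83],255],[[-0.149,0.139,-0.115],[0,0,83],255],[[-0.149,0.139,-0.115],[0,0,83],255],[[-0.149,0.139,-0.115],[0,0,83],255],[[-0.149,0.139,-0.115],[0,0,83],255],[[-0.149,0.139,-0.115],[0,0,83],255],[[-0.149,0.139,-0.115],[0,0,83],255],[[-0.149,0.139,-0.115],[0,0,83],255],[[-0.149,0.139,-0.115],[0,0,83],255],[[-0.149,0.139,-0.115],[0,0,83],255],[[-0.149,0.139,-0.115],[0,0,83],255]]}}

```text
time: 14.15
tcp_pos: [0.5992, 0.0175, 0.1194]
tool_rot: [-2.218, -2.225, 0.0]
force: [0.0, -0.6, 0.4]
width: 0.122
gripper_force: 40.4
```

```bash
python3 -c "
from h import *
f=snap('wrist','w4')"; python3 go.py 0.6 0.0155 0.009 0
```

```text
t 14.2 tcp [0.5992 0.0174 0.1194] q6 91 w 0.123 F [ 0.6  0.  -1.7] grip 40.4
shift [-0.0019, 0.0008, 0.1104] rot [-0.0, 0.0, 0.2] dist 0.11 q6-> 91
```

View pics/w4.png

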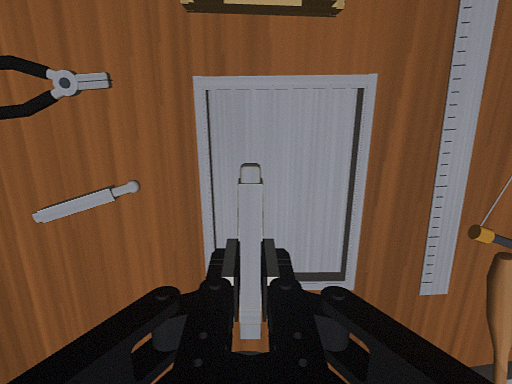

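Punch held over the tray; tray outer rim corners are about (194,77), (377,74), (355,290).

Run:
```python
from h import *
f=dict(np.load('pics/w4.npz'))
for p in [(194,77),(377,74),(355,290),(206,240),(361,240)]: print(p,np.round(ray(f,*p,.018),4))
```

```text
(194, 77) [0.5562 0.1079 0.018 ]
(377, 74) [0.6929 0.1105 0.018 ]
(355, 290) [ 0.6977 -0.0795  0.018 ]
(206, 240) [ 0.5594 -0.0275  0.018 ]
(361, 240) [ 0.6972 -0.0271  0.018 ]
```

{"api": "jog_arm", "payload": {"steps": [[[-0.004,0.003,0.04],[0,0,-1],255],[[-0.004,0.003,0.08],[0,0,-1],255],[[-0.004,0.003,0.1],[0,0,-1],255],[[-0.004,0.003,0.107],[0,0,-1],255],[[-0.004,0.003,0.11],[0,0,-1],255],[[-0.004,0.003,0.111],[0,0,-1],255],[[-0.004,0.003,0.112],[0,0,-1],255],[[-0.004,0.003,0.112],[0,0,-1],255],[[-0.004,0.003,0.112],[0,0,-1],255]]}}

```text
time: 15.1
tcp_pos: [0.603, 0.0134, 0.0083]
tool_rot: [2.201, 2.24, 0.002]
force: [0.2, 0.1, 2.8]
width: 0.123
gripper_force: 40.9
```

{"api": "jog_arm", "payload": {"steps": [[[0,0,0.0005],[0,0,0],190],[[0,0,0.0005],[0,0,0],190],[[0,0,0.0005],[0,0,0],190],[[0,0,-0.005],[0,0,0],190],[[0,0,-0.03],[0,0,0],190],[[0,0,-0.07],[0,0,0],190],[[0,0,-0.11],[0,0,0],190],[[0,0,-0.11],[0,0,0],190],[[0,0,-0.11],[0,0,0],190]]}}

```text
time: 16.0
tcp_pos: [0.6029, 0.0134, 0.1186]
tool_rot: [2.2, 2.24, 0.003]
force: [-0.6, -0.3, -1.3]
width: 0.254
gripper_force: 0.0
```

```bash
python3 go.py 0.451 0.004 0.117 108
```

```text
t 16.0 tcp [0.6029 0.0134 0.1186] q6 90 w 0.254 F [-0.6 -0.3 -1.3] grip 0.0
shift [-0.0068, -0.1521, 0.0012] rot [0.1, 0.1, -107.0] dist 0.152 q6-> -17
```

{"api": "jog_arm", "payload": {"steps": [[[-0.007,-0.152,0.001],[0,0,-107],85],[[-0.007,-0.152,0.001],[0,0,-107],85],[[-0.007,-0.152,0.001],[0,0,-107],85],[[-0.007,-0.152,0.001],[0,0,-107],85],[[-0.007,-0.152,0.001],[0,0,-107],85],[[-0.007,-0.152,0.001],[0,0,-107],85],[[-0.007,-0.152,0.001],[0,0,-107],85],[[-0.007,-0.152,0.001],[0,0,-107],85],[[-0.007,-0.152,0.001],[0,0,-107],85],[[-0.007,-0.152,0.001],[0,0,-107],85],[[-0.007,-0.152,0.001],[0,0,-107],85],[[-0.007,-0.152,0.001],[0,0,-107],85],[[-0.007,-0.152,0.001],[0,0,-107],85],[[-0.007,-0.152,0.001],[0,0,-107],85],[[-0.007,-0.152,0.001],[0,0,-107],85]]}}

```text
time: 17.5
tcp_pos: [0.4498, 0.0037, 0.1155]
tool_rot: [0.488, -3.102, -0.0]
force: [0.3, 0.6, 0.3]
width: 0.665
gripper_force: 0.0
```

```bash
python3 bar.py w5; python3 go.py 0.451 0.004 0.005 108
```

```text
[251. 190.] [0.4514 0.0044] (0.09976167976856232, 0.011860884726047516) deg 18.3
t 17.55 tcp [0.4499 0.0037 0.1157] q6 -17 w 0.665 F [0.9 0.5 0.1] grip 0.0
shift [-0.0012, -0.0001, 0.1107] rot [0.0, -0.1, -0.1] dist 0.111 q6-> -17
```

View pics/w5.png

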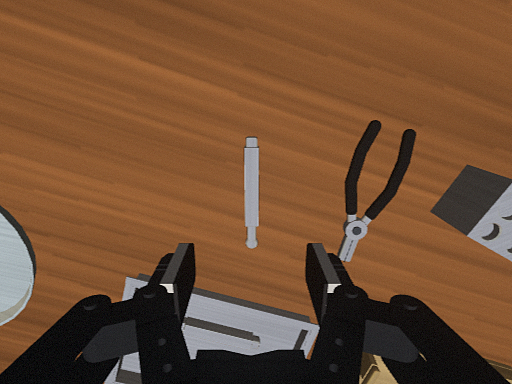

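The punch is centred at (251,190), and the pliers at (356,230) are clear of the fingers.

{"api": "jog_arm", "payload": {"steps": [[[-0.001,0,0.05],[0,0,0],130],[[-0.001,0,0.09],[0,0,0],130],[[-0.001,0,0.106],[0,0,0],130],[[-0.001,0,0.11],[0,0,0],130],[[-0.001,0,0.111],[0,0,0],255],[[-0.001,0,0.111],[0,0,0],255],[[-0.001,0,0.111],[0,0,0],255],[[-0.001,0,0.111],[0,0,0],255],[[-0.001,0,0.111],[0,0,0],255],[[-0.001,0,0.111],[0,0,0],255],[[-0.001,0,0.111],[0,0,0],255]]}}

```text
time: 18.65
tcp_pos: [0.4522, 0.004, 0.0063]
tool_rot: [-0.491, 3.101, -0.001]
force: [-1.2, -0.4, 7.5]
width: 0.121
gripper_force: 40.7
```

```bash
python3 go.py 0.451 0.004 0.12 108 0.652 0.0145 0.12 1.4
```

```text
t 18.65 tcp [0.4522 0.004  0.0063] q6 -17 w 0.121 F [-1.2 -0.4  7.5] grip 40.7
shift [0.001, 0.0003, -0.1137] rot [-0.0, 0.1, 0.0] dist 0.114 q6-> -17
shift [-0.1935, -0.0519, -0.1133] rot [-0.1, 0.1, -73.4] dist 0.23 q6-> -90
```

{"api": "jog_arm", "payload": {"steps": [[[0,0,-0.03],[0,0,0],255],[[0,0,-0.07],[0,0,0],255],[[-0.194,-0.052,-0.1],[0,0,-73.4],255],[[-0.194,-0.052,-0.1],[0,0,-73.4],255],[[-0.194,-0.052,-0.1],[0,0,-73.4],255],[[-0.194,-0.052,-0.1],[0,0,-73.4],255],[[-0.194,-0.052,-0.1],[0,0,-73.4],255],[[-0.194,-0.052,-0.1],[0,0,-73.4],255],[[-0.194,-0.052,-0.1],[0,0,-73.4],255],[[-0.194,-0.052,-0.1],[0,0,-73.4],255],[[-0.194,-0.052,-0.1],[0,0,-73.4],255],[[-0.194,-0.052,-0.1],[0,0,-73.4],255],[[-0.194,-0.052,-0.1],[0,0,-73.4],255],[[-0.194,-0.052,-0.1],[0,0,-73.4],255],[[-0.194,-0.052,-0.1],[0,0,-73.4],255]]}}

```text
time: 20.15
tcp_pos: [0.6519, 0.0146, 0.1054]
tool_rot: [2.247, -2.195, 0.0]
force: [0.4, 0.1, -1.4]
width: 0.118
gripper_force: 39.8
```

```bash
python3 -c "
from h import *
f=snap('wrist','w6')"; python3 go.py 0.652 0.0145 0.0093 1.4
```

```text
t 20.2 tcp [0.6519 0.0146 0.1053] q6 -90 w 0.125 F [ 0.4  0.6 -0.1] grip 39.8
shift [0.0001, -0.0001, 0.096] rot [0.0, -0.0, -0.0] dist 0.096 q6-> -90
```

View pics/w6.png

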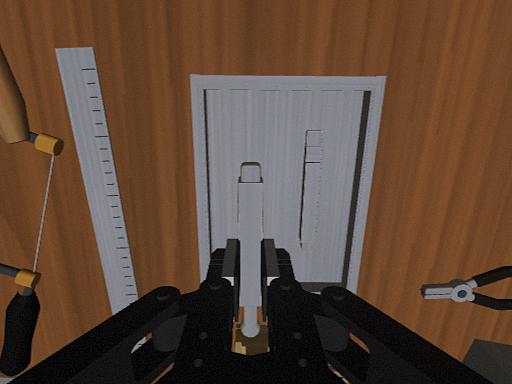

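Second punch held over the far half; the first lies flat at (313,190).

{"api": "jog_arm", "payload": {"steps": [[[0,0,0.04],[0,0,0],255],[[0,0,0.075],[0,0,0],255],[[0,0,0.088],[0,0,0],255],[[0,0,0.093],[0,0,0],255],[[0,0,0.0955],[0,0,0],255],[[0,0,0.0965],[0,0,0],255],[[0,0,0.0975],[0,0,0],255],[[0,0,0.0975],[0,0,0],255],[[0,0,0.0975],[0,0,0],255]]}}

```text
time: 21.1
tcp_pos: [0.653, 0.0146, 0.0094]
tool_rot: [-2.247, 2.193, -0.003]
force: [0.9, 0.7, 6.7]
width: 0.124
gripper_force: 40.7
```

Contact. Release, lift, and head for the clamp.

{"api": "jog_arm", "payload": {"steps": [[[0,0,0],[0,0,0],190],[[0,0,0],[0,0,0],190],[[0,0,0],[0,0,0],190],[[0,0,-0.006],[0,0,0],190],[[0,0,-0.03],[0,0,0],190],[[0,0,-0.07],[0,0,0],190],[[0,0,-0.11],[0,0,0],190],[[0,0,-0.11],[0,0,0],190],[[0,0,-0.11],[0,0,0],190]]}}

```text
time: 22.0
tcp_pos: [0.6526, 0.0146, 0.1191]
tool_rot: [-2.247, 2.193, -0.003]
force: [0.0, 1.1, -0.8]
width: 0.254
gripper_force: 0.0
```

```bash
python3 go.py 0.343 -0.304 0.13 96
```

```text
t 22.0 tcp [0.6526 0.0146 0.1191] q6 -90 w 0.254 F [ 0.   1.1 -0.8] grip 0.0
shift [0.3109, 0.3173, -0.0116] rot [-0.1, 0.1, 85.4] dist 0.444 q6-> -48
```

{"api": "jog_arm", "payload": {"steps": [[[0.311,0.317,-0.012],[0,0,85.4],85],[[0.311,0.317,-0.012],[0,0,85.4],85],[[0.311,0.317,-0.012],[0,0,85.4],85],[[0.311,0.317,-0.012],[0,0,85.4],85],[[0.311,0.317,-0.012],[0,0,85.4],85],[[0.311,0.317,-0.012],[0,0,85.4],85],[[0.311,0.317,-0.012],[0,0,85.4],85],[[0.311,0.317,-0.012],[0,0,85.4],85],[[0.311,0.317,-0.012],[0,0,85.4],85],[[0.311,0.317,-0.012],[0,0,85.4],85],[[0.311,0.317,-0.012],[0,0,85.4],85],[[0.311,0.317,-0.012],[0,0,85.4],85],[[0.311,0.317,-0.012],[0,0,85.4],85],[[0.311,0.317,-0.012],[0,0,85.4],85],[[0.311,0.317,-0.012],[0,0,85.4],85]]}}

```text
time: 23.5
tcp_pos: [0.3431, -0.3036, 0.1297]
tool_rot: [0.169, -3.137, -0.0]
force: [-0.7, 0.3, -0.8]
width: 0.665
gripper_force: 0.0
```

```bash
python3 -c "
from h import *
f=snap('wrist','w7')"; python3 go.py 0.343 -0.304 0.007 96
```

```text
t 23.55 tcp [ 0.3431 -0.3037  0.1298] q6 -48 w 0.669 F [ 0.1 -0.2  0.3] grip 0.0
shift [0.0001, -0.0003, 0.1228] rot [0.0, -0.0, 0.1] dist 0.123 q6-> -48
```

View pics/w7.png

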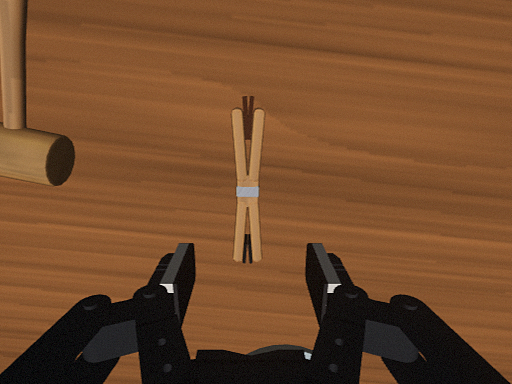

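The clamp is aligned, with its collar at (248,191), within about 1 mm of the finger centre.

{"api": "jog_arm", "payload": {"steps": [[[0,-0.001,0.05],[0,0,0],85],[[0,-0.001,0.09],[0,0,0],85],[[0,-0.001,0.115],[0,0,0],85],[[0,-0.001,0.122],[0,0,0],85],[[0,-0.001,0.122],[0,0,0],255],[[0,-0.001,0.122],[0,0,0],255],[[0,-0.001,0.122],[0,0,0],255],[[0,-0.001,0.122],[0,0,0],255],[[0,-0.001,0.122],[0,0,0],255],[[0,-0.001,0.122],[0,0,0],255],[[0,-0.001,0.122],[0,0,0],255]]}}

```text
time: 24.65
tcp_pos: [0.3438, -0.3059, 0.0093]
tool_rot: [-0.165, 3.135, -0.003]
force: [-1.1, -0.4, 8.3]
width: 0.217
gripper_force: 39.6
```

```bash
python3 go.py 0.343 -0.304 0.15 96 0.605 0.245 0.15 0
```

```text
t 24.65 tcp [ 0.3438 -0.3059  0.0093] q6 -48 w 0.217 F [-1.1 -0.4  8.3] grip 39.6
shift [0.0003, 0.0017, -0.1407] rot [-0.1, 0.1, 0.0] dist 0.141 q6-> -48
shift [-0.3178, 0.5202, -0.1412] rot [-0.2, 0.0, -84.0] dist 0.626 q6-> -68
```

{"api": "jog_arm", "payload": {"steps": [[[0,0,-0.03],[0,0,0],255],[[0,0,-0.08],[0,0,0],255],[[0,0,-0.13],[0,0,0],255],[[-0.318,0.52,-0.14],[0,0,-84],255],[[-0.318,0.52,-0.14],[0,0,-84],255],[[-0.318,0.52,-0.14],[0,0,-84],255],[[-0.318,0.52,-0.14],[0,0,-84],255],[[-0.318,0.52,-0.14],[0,0,-84],255],[[-0.318,0.52,-0.14],[0,0,-84],255],[[-0.318,0.52,-0.14],[0,0,-84],255],[[-0.318,0.52,-0.14],[0,0,-84],255],[[-0.318,0.52,-0.14],[0,0,-84],255],[[-0.318,0.52,-0.14],[0,0,-84],255],[[-0.318,0.52,-0.14],[0,0,-84],255],[[-0.318,0.52,-0.14],[0,0,-84],255],[[-0.318,0.52,-0.14],[0,0,-84],255],[[-0.318,0.52,-0.14],[0,0,-84],255],[[-0.318,0.52,-0.14],[0,0,-84],255],[[-0.318,0.52,-0.14],[0,0,-84],255],[[-0.318,0.52,-0.14],[0,0,-84],255]]}}

```text
time: 26.65
tcp_pos: [0.6044, 0.2439, 0.1484]
tool_rot: [-2.22, 2.223, -0.0]
force: [-0.3, 0.1, -0.7]
width: 0.218
gripper_force: 39.5
```

```bash
python3 -c "
from h import *
f=snap('wrist','w8')"; python3 go.py 0.605 0.245 0.0155 0
```

```text
t 26.7 tcp [0.6044 0.2441 0.1483] q6 -68 w 0.216 F [-0.7 -0.7 -0.6] grip 39.5
shift [-0.0009, -0.0005, 0.1328] rot [-0.0, -0.0, -0.1] dist 0.133 q6-> -68
```

View pics/w8.png

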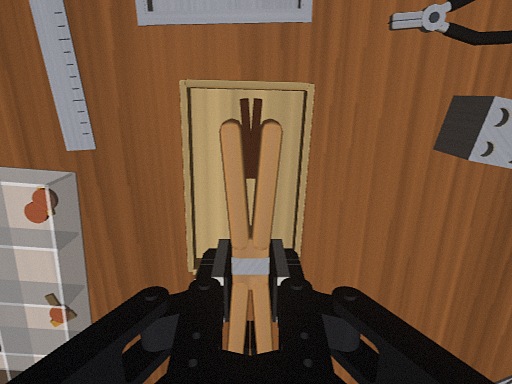

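Run:
```python
from h import *
f=dict(np.load('pics/w8.npz'))
for h in (.024,.052):
  for p in [(181,82),(314,83)]: print(h,p,np.round(ray(f,*p,h),4))
for p in [(189,270),(188,240),(303,240),(184,150),(308,150)]: print(p,np.round(ray(f,*p,.024),4))
I=cv2.imread('pics/w8.png')[60:290,160:340]; cv2.imwrite('pics/w8c.png',cv2.resize(I,None,fx=2.5,fy=2.5,interpolation=cv2.INTER_CUBIC))
```

```text
0.024 (181, 82) [0.6603 0.1538 0.024 ]
0.024 (314, 83) [0.5508 0.1548 0.024 ]
0.052 (181, 82) [0.6543 0.1546 0.052 ]
0.052 (314, 83) [0.5563 0.1555 0.052 ]
(189, 270) [0.6653 0.3318 0.024 ]
(188, 240) [0.6641 0.2982 0.024 ]
(303, 240) [0.5522 0.2983 0.024 ]
(184, 150) [0.6618 0.2101 0.024 ]
(308, 150) [0.5525 0.2103 0.024 ]
```

View pics/w8c.png

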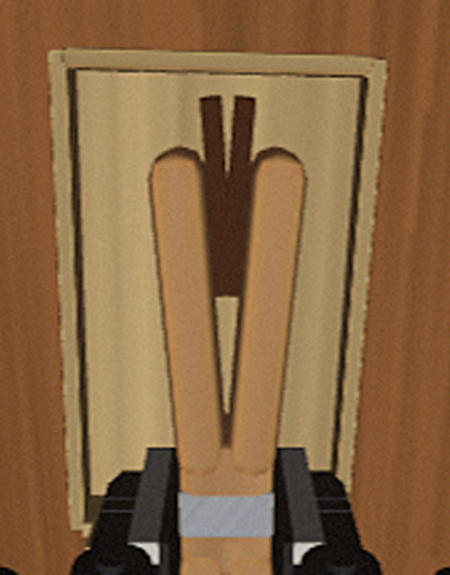

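Clamp over the tote; the end edge is at row 82 and the tote sides bracket it evenly. Lowering.

{"api": "jog_arm", "payload": {"steps": [[[0,-0.002,0.05],[0,0,1],255],[[0,-0.002,0.09],[0,0,1],255],[[0,-0.002,0.115],[0,0,1],255],[[0,-0.002,0.127],[0,0,1],255],[[0,-0.002,0.131],[0,0,1],255],[[0,-0.002,0.1325],[0,0,1],255],[[0,-0.002,0.1335],[0,0,1],255],[[0,-0.002,0.1335],[0,0,1],255],[[0,-0.002,0.1335],[0,0,1],255]]}}

```text
time: 27.6
tcp_pos: [0.6072, 0.2456, 0.0155]
tool_rot: [-2.201, 2.239, -0.001]
force: [0.5, -0.7, 3.2]
width: 0.221
gripper_force: 39.9
```

{"api": "jog_arm", "payload": {"steps": [[[0,0,0.0005],[0,0,0],150],[[0,0,0.0005],[0,0,0],150],[[0,0,0.0005],[0,0,0],150],[[0,0,0.0005],[0,0,0],150],[[0,0,-0.006],[0,0,0],150],[[0,0,-0.04],[0,0,0],150],[[0,0,-0.08],[0,0,0],150],[[0,0,-0.13],[0,0,0],150],[[0.0,0.15,-0.2],[0,0,0],150],[[0.0,0.15,-0.2],[0,0,0],150],[[0.0,0.15,-0.2],[0,0,0],150],[[0.0,0.2,-0.2],[0,0,0],150],[[0.0,0.3,-0.2],[0,0,0],150],[[0.0,0.3,-0.2],[0,0,0],150],[[0.0,0.3,-0.2],[0,0,0],150],[[0.0,0.3,-0.2],[0,0,0],150]]}}

```text
time: 29.2
tcp_pos: [0.3051, 0.2505, 0.2153]
tool_rot: [-2.204, 2.237, -0.0]
force: [0.5, 0.4, 0.1]
width: 0.409
gripper_force: 0.0
```

```bash
python3 -c "
from h import *
f=snap('scene','s9'); a=f['img'][:,:,::-1]; t=snap('top','t9')['img'][:,:,::-1]
cv2.imwrite('pics/both.png',np.vstack([cv2.resize(a[120:384,110:450],None,fx=1.15,fy=1.15),cv2.resize(t[110:300,100:440],(391,218))]))"
```

```text
(no output)
```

View pics/both.png

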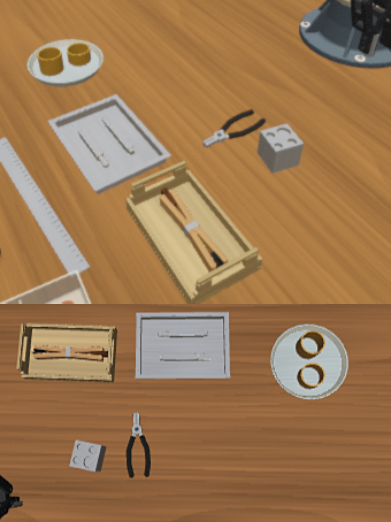

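Both bands stand apart in the dish, both punches lie lengthwise in the tray, and the clamp lies flat in the tote. The pliers and block haven't moved.

```bash
python3 -c "
from plant import *
print(close_job())"
```

```text
the job is handed in; nothing more can be done
None
```

All five pieces are sorted into their trays and the job is handed in at about 29 s of robot time; the final pictures show every piece flat with nothing stacked, and the pliers and doming block where they were.

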